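# Take the check weight off the balance with the weight tongs

### The job

The balance check is finished and the brass check weight must come off the pan, without being touched by the robot's own fingers. Slide the cover on top of the balance's draught shield fully back, then take the spring tongs out of their stand, squeeze their jaws shut round the neck under the weight's knob, and lift the weight up out of the shield until it is wholly above the open shield. Finish while still holding it there, upright and at rest in the tongs with the cover left open; nothing is put down, and the other things on the bench stay where they are.

Things in the scene. Friction and masses are not known exactly. Their poses are not given: they have to be found in the camera images.
- balance: white laboratory balance, 290 x 170 mm, fixed. Origin on the bench under the centre of its round pan; x from the display to the rear tower, z up. A glass draught shield round the pan, 136 mm square outside, 130 inside, centred on the pan, has its rim at z = 0.135. The housing runs from x = -0.128 to 0.162; the tower behind the shield is 132 mm high
- pan (a point): centre of the pan's top face (steel, 80 mm across), 60 mm above the bench
- shield_cover (a joint): how far (m) the glass cover on the shield is slid back along the balance's +x: 0 shut, 0.110 fully open (stop). Stiff (about 1.5 N), stays where it is left. Fully open, the shield is open from x = -0.065 to 0.044 in the balance's frame and the grip stands at x = 0.054
- cover_grip (a point): centre of the top of the cover's upright grip tab: grey plastic, 10 mm thick along the balance's x, 40 mm wide along its y, standing 20 mm above the 4 mm glass cover (24 mm above the shield's rim); this point is at z = 0.159. Axes as the balance's
- tongs_stand: white pocket block 33 x 74 mm, 45 mm high, on a dark steel foot 62 x 96 mm, fixed. Origin under its centre on the bench; the pocket (19 x 60 mm, 35 mm deep, floor at z = 0.010) is long along its y. The tongs stand in it and are pulled straight up
- weight_tongs: spring tongs of bent steel strip, about 56 g, standing jaws down in the stand, bow up. Origin midway between the undersides of the jaws; z up to the bow (top at 0.136, arm pivots at 0.126); y: the direction in which the arms close (the same turned by pi). Arms 16 mm wide along x, sprung open at rest. Held by part-squeezed arms they can be carried with the jaws still open
- tongs_rests (a point): midway between the two black rubber finger rests outside the arms, 82 mm above the tongs' origin. Each is a flat pad 16 mm wide, from 62 to 102 mm above the origin. Over the rests (85 mm up) the arms measure 41 mm at rest and 33 mm with the jaws on the check weight's neck; they push out about 1 N at rest, 7 N shut
- check_weight: polished brass 200 g knob weight standing on the balance pan, 50 mm high. Origin at the centre of its underside, z up: body 30 mm across from z = 0 to 0.030, neck 11 mm across from z = 0.030 to 0.042, knob 18 mm across from z = 0.042 to 0.050
- weight_block: wooden block 150 x 56 x 34 mm with three wells, fixed, origin under its centre, long along its x; two other weights stand in it, the middle well is empty. Leave alone
- large_weight: bystander: 39 mm wide, 66 mm high brass knob weight in the block
- small_weight: bystander: 25 mm wide, 42 mm high brass knob weight in the block
- timer: bystander: white bench timer 64 x 64 x 18 mm lying on the bench, loose
- petri_dish: bystander: closed petri dish 59 mm across, 15 mm high, loose on the bench
- tongs_jaws (a point): midway between the jaws: white plastic, 5 mm high (0 to 5 mm above the tongs' origin), with V notches that centre a round neck. About 28 mm clear between them at rest; squeezing the rests moves the jaws 3 times as far
Mind the look-alikes: they are no part of the job. Of the things that look like the weight_tongs, the smaller one is meant.

How it is judged:
On the way, in this order (a step that is already met when the one before it is completed fails the run):
1. the shield's cover is slid fully back while the check weight still stands on the pan (value of joint shield_cover above 0.1 m and z of check_weight in the frame of balance below 0.065 m), for 0.2 s.
2. the tongs, held by the fingers, grip the check weight (contact force between weight_tongs and check_weight above 1 N and contact force between the fingers and weight_tongs above 1 N), for 0.2 s.
At the end, for the whole second after the job is handed in: The weight hangs in the tongs, held by the fingers: underside over 140 mm above the bench (rim 135), upright within 0.35 rad, slower than 30 mm/s, within 250 mm of the pan, weight and tongs clear of the balance; cover still open more than 100 of 110 mm (all of step 2 and height (world z) of check_weight above 0.14 m and contact force between balance and check_weight below 0.1 N and contact force between balance and weight_tongs below 0.1 N and angle between check_weight's own z axis and vertical below 0.35 rad and linear speed of check_weight below 0.03 m/s and horizontal distance between check_weight and balance below 0.25 m and value of joint shield_cover above 0.1 m); the arm keeps its last pose, push and grip.
It fails at once if the robot's fingers or arm touch the check weight (contact force between any of the fingers, the arm and check_weight above 0.3 N).
It fails at once if the check weight falls off the pan or is tipped over (z of check_weight in the frame of balance below 0.052 m or angle between check_weight's own z axis and vertical above 0.8 rad).
It fails at once if a bystander (the timer, the petri dish or a weight in the block) is moved more than 30 mm (distance of any of timer, petri_dish, large_weight, small_weight from where it was at the start of the episode above 0.03 m).
It also fails if it takes over 58 s, if anything falls off the work surface, if the arm or the gripper's body presses on something with over 40 N, if the wrist force passes 120 N, or if a joint passes its speed limit or range.

### The arm

A 7-joint arm with a two-finger parallel gripper is mounted at the origin on the work surface; the furniture and walls round the work are solid. World frame = base frame: x ahead of the robot, y to its left, z up, the work surface at z = 0. Lengths are in m, angles in rad, forces in N, time in s.
With the tool pointing down it reaches from about 0.425 to 0.875 m from the base axis. Payload 4.7 kg.
Tool frame: the origin (TCP) lies where the fingers leave the gripper's body, on its centre line; the fingertips stand 70 mm ahead of it and the grasp point (between the pads) lies 51 mm ahead of it; z points along the fingers, y is the line along which they close (so a half turn about z gives the same grasp; the last joint's range is limited). The gripper opens to 87 mm and grips with 3 to 60 N. Pads are 19 mm wide; open, the fingers measure 117 mm over their backs; the gripper's body (75 mm by 190 mm) begins 51 mm behind the grasp point.
Start: joints at [1.336, 0.321, -0.07, 1.45, 0.023, 1.371, -0.057], TCP at [0.16, -0.63, 0.292] pointing down, gripper open.
Joint ranges: [-2.86, 2.86], [-0.3, 2.09], [-1.38, 1.24], [0.06, 2.45], [-1.56, 4.7], [0.09, 2.05], [-2.69, 2.69]. Speed limits (rad/s): [2.57, 2.57, 3.14, 3.14, 3.14, 3.14, 3.14].

### API

Orientations are given as a rotation vector (axis times angle).
In Python, from bench import get_state, get_image, get_calibration, close_job gives the robot as it stands.
- The arm moves only by the tool send_rows, never from a script. Its argument "rows" is a list of rows, each an object of numbers: "hand": the finger opening in mm, from 0 to 87; "x", "y", "z": the shift along the world's x, y, z in mm; "roll": the turn about the world's z in degrees. A call has 1 to 10 rows; each row shifts and turns the commanded pose from where the row before left it; what a row does not reach is not made up. A row lasts 1/10 s, in which the tool goes at most 50 mm and 8.59 degrees, less where a joint would pass 70% of its speed; a pose out of reach is approached as far as the arm can. A call is refused whole if a number of a shift passes 50 or a number of a turn 8.59, either way. A call with a gripper value outside its range is refused whole. The fingers move at their own pace and stop on an object; "force" is the grip in N (left out, the last holds). Time passes only in rows, so rows that do not move let the fingers close. It gives the time, the measured TCP pose, the force, the opening and the grip force at its end, in the units of the state.
- get_state(): the state, without advancing time (a new reading comes with each control period).
- get_image(name): name is "scene" or "top"; returns the picture (384x512x3 uint8, blue, green, red); there is no depth.
- get_calibration(name): a dict with "mtx" (3x3 intrinsics, pixels), "world_from_camera" (4x4, takes a point from camera to world coordinates). Camera axes: x right, y down, z forward; pixel columns grow to the right and rows downward; lengths in m; the calibration is good to about 2 mm. A picture is of the moment at which its call begins. get_calibration takes no time and is no camera call.
- close_job(): hands the job in; it is judged then, once.
The state is a dict: "time": time; "joint_positions": joint angles; "qd": joint speeds; "joint_torque": joint torques, N m; "position": TCP position; "tool_rot": TCP orientation; "ft_force": force on the tool from outside, world axes, zero at the start; "torque": the same for the moment, N m; "grip_width": opening from 0.0 (shut) to 1.0 (fully open); "grip_force": force on a finger pad.
Only numpy, scipy, OpenCV 4.12 (cv2) and the standard library are available. Lean on these libraries where they do the work, as an engineer would, in place of code of your own. Each camera call takes 0.05 s, during which the arm holds its last target. There are 200 camera calls.

## Working session

There is one attempt and no reset: what is moved stays moved. The work goes in short steps, Python scripts to look and compute and a tool call to move; the robot and the scene stay as the last step left them, time stands still between calls to the robot, and variables do not carry over. Pictures are saved under pics/ and viewed, at most 10 in all, crops included, and the job is handed in when it is done.

Besides the shell and the picture viewer there is one more tool, called after "Request:" in YAML: its name, and indented under it one key for each argument. send_rows: Moves the arm, as the interface text tells. Its arguments: {"type":"object","properties":{"rows":{"type":"array","items":{"type":"object","properties":{"hand":{"type":"number"},"x":{"type":"number"},"y":{"type":"number"},"z":{"type":"number"},"roll":{"type":"number"}}}},"force":{"type":"number"}},"required":["rows"]}

```bash
mkdir -p pics; ls; python3 - <<'E'
from bench import *
import cv2,numpy as np
for n in("scene","top"):
    im=get_image(n);cv2.imwrite(f"pics/{n}0.png",im)
    c=get_calibration(n);print(n,np.round(c["mtx"],1).tolist(),np.round(c["world_from_camera"],3).tolist())
s=get_state();print(s)
E
```

```text
pics
scene [[419.9, 0.0, 262.3], [0.0, 419.9, 193.6], [0.0, 0.0, 1.0]] [[-0.613, -0.506, 0.607, -0.033], [-0.79, 0.407, -0.458, 0.299], [-0.015, -0.761, -0.649, 0.738], [0.0, 0.0, 0.0, 1.0]]
top [[487.8, 0.0, 252.0], [0.0, 487.8, 192.3], [0.0, 0.0, 1.0]] [[0.015, -0.993, 0.12, 0.408], [-1.0, -0.013, 0.015, -0.158], [-0.013, -0.12, -0.993, 1.283], [0.0, 0.0, 0.0, 1.0]]
{'time': 0.1, 'joint_positions': array([ 1.33611054,  0.32176172, -0.07009211,  1.45154589,  0.02264376,
        1.37081086, -0.05688884]), 'qd': array([-7.47616213e-04, -1.62275280e-03, -4.07863615e-05, -3.24599240e-03,
       -1.78855364e-04, -9.94895998e-05, -3.62527438e-04]), 'joint_torque': array([ 1.07711439e-04, -4.92570734e+01, -4.05652067e-01, -3.13398850e+01,
       -6.42076973e-02,  3.94850748e-02,  2.95942129e-05]), 'position': array([ 0.15990624, -0.62963615,  0.29126609]), 'tool_rot': array([-3.11561663e+00, -3.89658378e-01,  5.46356701e-04]), 'ft_force': array([-0.01369409, -0.37568339, -0.05711254]), 'torque': array([ 0.01696737,  0.03158776, -0.06923053]), 'grip_force': 0.0, 'grip_width': 1.0010729178889803}
```

View pics/scene0.png

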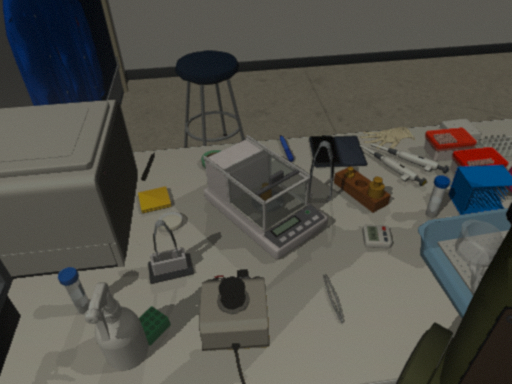

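View pics/top0.png

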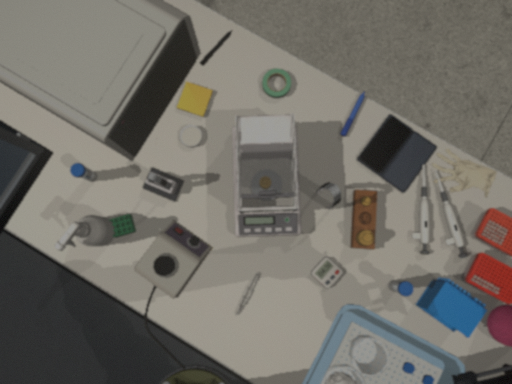

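Tongs candidates: A is at scene (165,245) / top (162,183), in a white block on a dark foot. B is at scene (322,165) / top (330,193), taller. The thin tweezers at scene (333,298) are another look-alike. A looks smaller, so I'll check it in a close crop.

```bash
python3 - <<'E'
import cv2,numpy as np
t=cv2.imread("pics/top0.png");s=cv2.imread("pics/scene0.png")
cv2.imwrite("pics/c1.png",cv2.resize(t[105:250,135:345],None,fx=3.8,fy=3.8,interpolation=cv2.INTER_CUBIC))
cv2.imwrite("pics/c2.png",cv2.resize(s[130:290,140:345],None,fx=3.7,fy=3.7,interpolation=cv2.INTER_CUBIC))
E
```

```text
(no output)
```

View pics/c1.png

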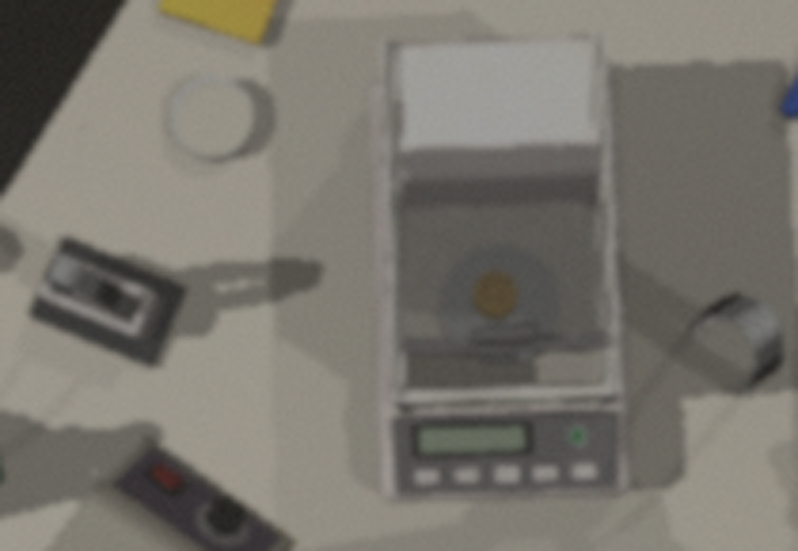

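View pics/c2.png

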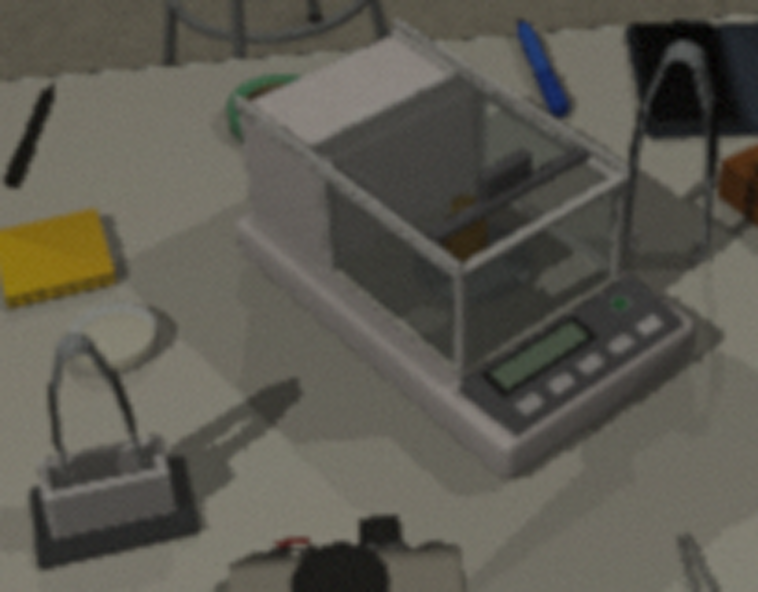

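A in its white block on a dark foot is the smaller pair (bow at scene ~(160,222)), and B at scene (324,145) is visibly taller, so A it is. The weight is at top (265,182), and the cover's grip at top (268,194) seems to be partly open. Now I'll cast rays to measure.

```bash
cat > h.py <<'E'
import cv2,numpy as np
from bench import *
def ray(n,u,v):
    c=get_calibration(n);T=np.array(c["world_from_camera"]);K=np.array(c["mtx"])
    d=T[:3,:3]@np.linalg.solve(K,[u,v,1.]);return T[:3,3],d/np.linalg.norm(d)
def onz(n,u,v,z):
    o,d=ray(n,u,v);return o+d*(z-o[2])/d[2]
def tri(a,b):
    (o,d),(p,e)=ray("top",*a),ray("scene",*b)
    s=np.linalg.lstsq(np.c_[d,-e],p-o,rcond=None)[0];A,B=o+d*s[0],p+e*s[1]
    return np.round((A+B)/2,4),round(float(np.linalg.norm(A-B)),4)
def proj(n,P):
    c=get_calibration(n);q=np.linalg.inv(np.array(c["world_from_camera"]))@np.r_[P,1];q=np.array(c["mtx"])@q[:3];return np.round(q[:2]/q[2],1)
E
python3 - <<'E'
from h import *
c1=lambda u,v:(135+u/3.8,105+v/3.8)
c2=lambda u,v:(140+u/3.7,130+v/3.7)
print("foot",[np.round(onz("top",*c1(*p),.006),3).tolist() for p in[(65,238),(187,290),(155,365),(32,312)]])
print("rimfront",tri(c1(398,397),c2(460,265)),tri(c1(615,392),c2(622,178)))
print("grip",tri(c1(505,336),c2(507,170)))
print("knob",tri(c1(494,290),c2(465,205)), onz("top",*c1(494,291),.11))
print("bow",tri(c1(65,268),c2(73,342)))
print("housing", [np.round(onz("top",*c1(*p),.05),3).tolist() for p in[(388,495),(627,490)]])
print("tower top",[np.round(onz("top",*c1(*p),.132),3).tolist() for p in[(392,40),(603,37),(403,150),(600,147)]])
# dark foot by mask
t=cv2.imread("pics/top0.png");g=cv2.cvtColor(t,cv2.COLOR_BGR2GRAY)
roi=g[160:205,138:190];print(roi.min())
m=(roi<75).astype(np.uint8);m=cv2.morphologyEx(m,cv2.MORPH_CLOSE,np.ones((9,9)))
cs=max(cv2.findContours(m,0,2)[0],key=cv2.contourArea);r=cv2.minAreaRect(cs)
b=cv2.boxPoints(r)+[138,160];P=np.array([onz("top",*q,.006) for q in b]);print(r,P.mean(0),np.round(np.diff(P,axis=0),3))
E
```

```text
foot [[0.624, 0.128, 0.006], [0.588, 0.041, 0.006], [0.536, 0.062, 0.006], [0.572, 0.149, 0.006]]
rimfront (array([ 0.5049, -0.1124,  0.1369]), 0.001) (array([ 0.5109, -0.2469,  0.1309]), 0.0025)
grip (array([ 0.5421, -0.1781,  0.1522]), 0.001)
knob (array([ 0.577 , -0.1718,  0.1055]), 0.0003) [ 0.57559958 -0.17189125  0.11      ]
bow (array([0.5821, 0.0966, 0.1432]), 0.0009)
housing [[0.447, -0.104, 0.05], [0.452, -0.262, 0.05]]
tower top [[0.733, -0.105, 0.132], [0.737, -0.239, 0.132], [0.662, -0.113, 0.132], [0.665, -0.238, 0.132]]
37
((25.28032684326172, 25.216392517089844), (34.69945526123047, 25.82418441772461), 23.629377365112305) [0.57740006 0.09617425 0.006     ] [[ 0.064 -0.025  0.   ]
 [-0.036 -0.086  0.   ]
 [-0.063  0.025  0.   ]]
```

Stand: centre ≈ (0.581, 0.096), closing line at 67.4°. Foot measures 62 x 94 mm against 62 x 96 given, and the bow height 0.143 against 0.146.
Balance: pan ≈ (0.576, -0.178), yaw ≈ 2°.
Cover: grip at (0.542, -0.178), so it's already about 22 mm open.
The fingers' closing line is at 104.2° now. For the push I'll turn it by -12.2° to 92°, with the hand shut.

Request:
send_rows:
  rows:
    - {"z": 40,"hand": 0}
    - {"z": 20,"roll": -6.1}
    - {"roll": -6.1}
    - {"x": 28,"y": 38}
    - {"x": 28,"y": 38}
    - {"x": 28,"y": 38}
    - {"x": 28,"y": 38}
    - {"x": 28,"y": 38}
    - {"x": 28,"y": 38}
    - {"x": 28,"y": 38}
  force: 20

```text
schema error: expected keys hand, x, y, z, roll
```

Request:
send_rows:
  rows:
    - {"x": 28,"y": 38}
    - {"x": 28,"y": 38}
    - {"x": 28,"y": 38}
    - {"x": 28,"y": 38}
    - {"x": 28,"y": 38}
    - {"x": 28,"y": 34}
    - {}
    - {}
    - {}

```text
schema error: expected keys hand, x, y, z, roll
```

Request:
send_rows:
  rows:
    - {"x": 0,"y": 0,"z": 40,"roll": 0,"hand": 0}
    - {"x": 0,"y": 0,"z": 20,"roll": -6.1,"hand": 0}
    - {"x": 0,"y": 0,"z": 0,"roll": -6.1,"hand": 0}
    - {"x": 28,"y": 38,"z": 0,"roll": 0,"hand": 0}
    - {"x": 28,"y": 38,"z": 0,"roll": 0,"hand": 0}
    - {"x": 28,"y": 38,"z": 0,"roll": 0,"hand": 0}
    - {"x": 28,"y": 38,"z": 0,"roll": 0,"hand": 0}
    - {"x": 28,"y": 38,"z": 0,"roll": 0,"hand": 0}
    - {"x": 28,"y": 38,"z": 0,"roll": 0,"hand": 0}
  force: 20

```text
time: 1.0
position: [0.3288, -0.4001, 0.3519]
tool_rot: [-3.141, -0.056, 0.001]
ft_force: [0.1, -1.1, -0.4]
grip_width: 0.265
grip_force: 0.0
```

Request:
send_rows:
  rows:
    - {"x": 28,"y": 38,"z": 0,"roll": 0,"hand": 0}
    - {"x": 28,"y": 38,"z": 0,"roll": 0,"hand": 0}
    - {"x": 28,"y": 38,"z": 0,"roll": 0,"hand": 0}
    - {"x": 28,"y": 38,"z": 0,"roll": 0,"hand": 0}
    - {"x": 28,"y": 38,"z": 0,"roll": 0,"hand": 0}
    - {"x": 24,"y": 34,"z": 0,"roll": 0,"hand": 0}
    - {"x": 0,"y": 0,"z": 0,"roll": 0,"hand": 0}
    - {"x": 0,"y": 0,"z": 0,"roll": 0,"hand": 0}

```text
time: 1.8
position: [0.4923, -0.177, 0.3519]
tool_rot: [-3.141, -0.061, 0.002]
ft_force: [-0.2, -0.3, -0.7]
grip_width: 0.007
grip_force: 0.0
```

Request:
send_rows:
  rows:
    - {"x": 0,"y": 0,"z": -45,"roll": 0,"hand": 0}
    - {"x": 0,"y": 0,"z": -45,"roll": 0,"hand": 0}
    - {"x": 0,"y": 0,"z": -30,"roll": 0,"hand": 0}
    - {"x": 0,"y": 0,"z": -15,"roll": 0,"hand": 0}
    - {"x": 0,"y": 0,"z": 0,"roll": 0,"hand": 0}
    - {"x": 10,"y": 0,"z": 0,"roll": 0,"hand": 0}
    - {"x": 10,"y": 0,"z": 0,"roll": 0,"hand": 0}
    - {"x": 10,"y": 0,"z": 0,"roll": 0,"hand": 0}
    - {"x": 10,"y": 0,"z": 0,"roll": 0,"hand": 0}
    - {"x": 10,"y": 0,"z": 0,"roll": 0,"hand": 0}

```text
time: 2.8
position: [0.543, -0.1779, 0.2177]
tool_rot: [3.141, 0.057, -0.001]
ft_force: [-1.8, 0.5, 1.1]
grip_width: 0.009
grip_force: 0.9
```

Request:
send_rows:
  rows:
    - {"x": 10,"y": 0,"z": 0,"roll": 0,"hand": 0}
    - {"x": 10,"y": 0,"z": 0,"roll": 0,"hand": 0}
    - {"x": 10,"y": 1,"z": 0,"roll": 0,"hand": 0}
    - {"x": 10,"y": 0,"z": 0,"roll": 0,"hand": 0}
    - {"x": 10,"y": 1,"z": 0,"roll": 0,"hand": 0}
    - {"x": 8,"y": 0,"z": 0,"roll": 0,"hand": 0}
    - {"x": 8,"y": 0,"z": 0,"roll": 0,"hand": 0}
    - {"x": 4,"y": 0,"z": 0,"roll": 0,"hand": 0}
    - {"x": 0,"y": 0,"z": 0,"roll": 0,"hand": 0}

```text
time: 3.7
position: [0.6129, -0.1759, 0.2172]
tool_rot: [3.141, 0.057, 0.002]
ft_force: [0.9, 0.4, 0.2]
grip_width: 0.003
grip_force: 0.0
```

Request:
send_rows:
  rows:
    - {"x": 2,"y": 0,"z": 0,"roll": 0,"hand": 0}
    - {"x": 2,"y": 0,"z": 0,"roll": 0,"hand": 0}
    - {"x": 0,"y": 0,"z": 0,"roll": 0,"hand": 0}

```text
time: 4.0
position: [0.6143, -0.1763, 0.2173]
tool_rot: [3.141, 0.056, -0.007]
ft_force: [-6.2, 1.1, 3.0]
grip_width: 0.004
grip_force: 3.2
```

```bash
python3 - <<'E'
from h import *
im=get_image("scene");cv2.imwrite("pics/s1.png",im[110:260,180:380])
print(get_state()["ft_force"])
cv2.imwrite("pics/c3.png",cv2.resize(im[110:260,190:350],None,fx=3.8,fy=3.8,interpolation=2))
print(proj("scene",[.63,-.176,.159])-[190,110])
E
```

```text
[-5.87052885  2.15764176  3.89657417]
[63.1 46.2]
```

View pics/c3.png

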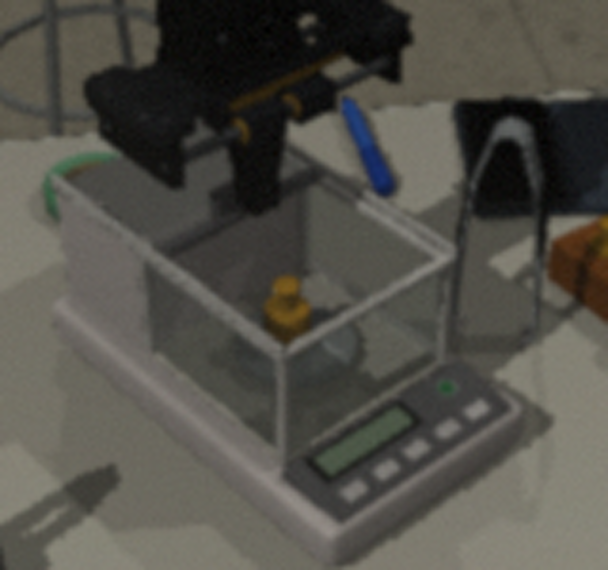

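The push force rose to 6 N with the tool 1 mm short of where I expected the stop. The picture shows the cover slid right back, with the weight upright (knob at scene ≈ (266,186)). Now I'll back off, rise and go over the tongs.

Request:
send_rows:
  rows:
    - {"x": -8,"y": 0,"z": 0,"roll": 0,"hand": 0}
    - {"x": 0,"y": 0,"z": 40,"roll": 0,"hand": 0}
    - {"x": 0,"y": 0,"z": 45,"roll": 0,"hand": 0}
    - {"x": 0,"y": 0,"z": 45,"roll": 0,"hand": 0}
    - {"x": -4,"y": 40,"z": 0,"roll": -8.3,"hand": 75}
    - {"x": -4,"y": 40,"z": 0,"roll": -8.3,"hand": 75}
    - {"x": -4,"y": 40,"z": 0,"roll": -8.2,"hand": 75}
    - {"x": -4,"y": 40,"z": 0,"roll": 0,"hand": 75}
    - {"x": -4,"y": 40,"z": 0,"roll": 0,"hand": 75}
    - {"x": -4,"y": 40,"z": 0,"roll": 0,"hand": 75}

```text
time: 5.05
position: [0.5838, 0.0653, 0.3478]
tool_rot: [3.08, -0.62, 0.004]
ft_force: [0.8, -0.0, -0.1]
grip_width: 0.466
grip_force: 0.0
```

Request:
send_rows:
  rows:
    - {"x": -3,"y": 32,"z": 0,"roll": 0,"hand": 75}
    - {"x": 0,"y": 0,"z": 0,"roll": 0,"hand": 75}
    - {"x": 0,"y": 0,"z": 0,"roll": 0,"hand": 75}

```text
time: 5.35
position: [0.581, 0.0966, 0.3477]
tool_rot: [3.08, -0.617, 0.003]
ft_force: [-0.4, -1.1, -1.0]
grip_width: 0.738
grip_force: 0.0
```

```bash
python3 - <<'E'
from h import *
a=get_image("scene");b=get_image("top");cv2.imwrite("pics/s2.png",a);cv2.imwrite("pics/t2.png",b)
A=cv2.resize(a[140:300,115:245],None,fx=3,fy=3,interpolation=2);B=cv2.resize(b[140:240,205:325],None,fx=3.3,fy=3.3,interpolation=2)
c=np.zeros((480,800,3),np.uint8);c[:A.shape[0],:A.shape[1]]=A;c[:B.shape[0],395:395+B.shape[1]]=B
cv2.imwrite("pics/c4.png",c)
E
```

```text
(no output)
```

View pics/c4.png

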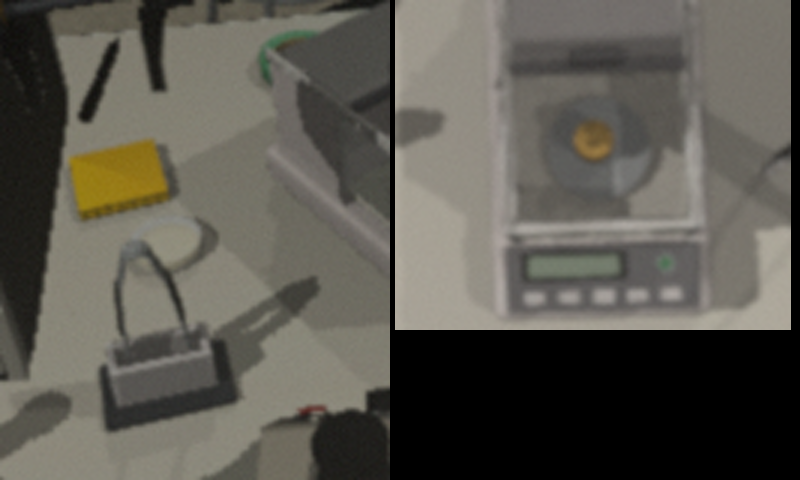

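The top crop shows the weight clear in the open shield, at top ≈ (265.5,182.5). The scene crop shows the tongs upright in their pocket. I'll descend onto the rests while measuring the weight from the brass mask.

```bash
python3 - <<'E'
from h import *
def mask(f,x0,x1,y0,y1):
    h=cv2.cvtColor(cv2.imread(f)[y0:y1,x0:x1],cv2.COLOR_BGR2HSV)
    m=cv2.inRange(h,(10,110,50),(32,255,255));n,l,s,c=cv2.connectedComponentsWithStats(m);k=1+s[1:,4].argmax()
    print(f,s[k]+[x0,y0,0,0,0],c[k]+[x0,y0]);return l==k
m=mask("pics/t2.png",245,290,160,205)
ys,xs=np.nonzero(m);u,v=xs.mean()+245,ys.mean()+160
for z in(.09,.1,.11):print(z,onz("top",u,v,z))
m=mask("pics/s2.png",245,290,165,215)
for r in range(m.shape[0]):
    x=np.nonzero(m[r])[0]
    if len(x):print(r+165,x[0]+245,x[-1]+245,end="; ")
print()
for P in([.576,-.172,.11],[.576,-.172,.09],[.576,-.172,.06],[.572,-.172,.11]):print(P,proj("scene",P),proj("top",P))
# pan circle, rim check
for P in([.576,-.178,.06],):print(proj("top",P))
E
```

```text
pics/t2.png [260 177  10  11  89] [264.50561798 182.43820225]
0.09 [ 0.57630246 -0.17092703  0.09      ]
0.1 [ 0.57488994 -0.17082144  0.1       ]
0.11 [ 0.57347741 -0.17071585  0.11      ]
pics/s2.png [259 183  13  17 146] [265.21232877 190.90410959]
183 263 267; 184 262 268; 185 262 268; 186 262 268; 187 262 268; 188 261 269; 189 260 270; 190 259 271; 191 259 271; 192 260 271; 193 260 271; 194 260 270; 195 262 270; 196 262 270; 197 262 269; 198 263 266; 199 264 265; 
[0.576, -0.172, 0.11] [266.  184.1] [265.  181.4]
[0.576, -0.172, 0.09] [266.1 190.6] [264.9 182.6]
[0.576, -0.172, 0.06] [266.2 200. ] [264.8 184.2]
[0.572, -0.172, 0.11] [267.1 185. ] [265. 183.]
[267.2 184.2]
```

Request:
send_rows:
  rows:
    - {"x": 0,"y": 0,"z": -45,"roll": 0,"hand": 75}
    - {"x": 0,"y": 0,"z": -45,"roll": 0,"hand": 75}
    - {"x": 0,"y": 0,"z": -45,"roll": 0,"hand": 75}
    - {"x": 0,"y": 0,"z": -40,"roll": 0,"hand": 75}
    - {"x": 0,"y": 0,"z": -19,"roll": 0,"hand": 75}
    - {"x": 0,"y": 0,"z": 0,"roll": 0,"hand": 75}
  force: 5

```text
time: 6.05
position: [0.5792, 0.0934, 0.1496]
tool_rot: [3.077, -0.623, -0.01]
ft_force: [0.3, -0.5, 0.7]
grip_width: 0.86
grip_force: 0.0
```

Request:
send_rows:
  rows:
    - {"x": 0,"y": 0,"z": 0,"roll": 0,"hand": 55}
    - {"x": 0,"y": 0,"z": 0,"roll": 0,"hand": 48}
    - {"x": 0,"y": 0,"z": 0,"roll": 0,"hand": 44}
    - {"x": 0,"y": 0,"z": 0,"roll": 0,"hand": 44}
    - {"x": 0,"y": 0,"z": 0,"roll": 0,"hand": 44}

```text
time: 6.55
position: [0.5814, 0.0961, 0.1541]
tool_rot: [-3.08, 0.619, -0.002]
ft_force: [0.2, -0.0, -0.2]
grip_width: 0.534
grip_force: 0.1
```

Request:
send_rows:
  rows:
    - {"x": 0,"y": 0,"z": 0,"roll": 0,"hand": 41}
    - {"x": 0,"y": 0,"z": 0,"roll": 0,"hand": 40}
    - {"x": 0,"y": 0,"z": 0,"roll": 0,"hand": 40}
    - {"x": 0,"y": 0,"z": 0,"roll": 0,"hand": 40}

```text
time: 6.95
position: [0.5811, 0.0956, 0.1534]
tool_rot: [3.079, -0.62, 0.0]
ft_force: [0.1, -0.4, 1.9]
grip_width: 0.463
grip_force: 4.3
```

Request:
send_rows:
  rows:
    - {"x": 0,"y": 0,"z": 0,"roll": 0,"hand": 40}
    - {"x": 0,"y": 0,"z": 0,"roll": 0,"hand": 40}
    - {"x": 0,"y": 0,"z": 0,"roll": 0,"hand": 40}

```text
time: 7.25
position: [0.5811, 0.096, 0.1533]
tool_rot: [-3.08, 0.62, -0.0]
ft_force: [-0.6, -0.7, 0.6]
grip_width: 0.458
grip_force: 2.4
```

```bash
python3 - <<'E'
from h import *
s=get_state();print(s["grip_width"]*87,s["grip_force"],s["ft_force"],s["torque"])
E
```

```text
39.83402253192296 2.4114460418422823 [-0.57473099 -0.67086224  0.64966119] [-0.16892088  0.08249415 -0.04659436]
```

Request:
send_rows:
  rows:
    - {"x": 0,"y": 0,"z": 5,"roll": 0,"hand": 40}
    - {"x": 0,"y": 0,"z": 10,"roll": 0,"hand": 40}
    - {"x": 0,"y": 0,"z": 15,"roll": 0,"hand": 40}
    - {"x": 0,"y": 0,"z": 15,"roll": 0,"hand": 40}
    - {"x": 0,"y": 0,"z": 15,"roll": 0,"hand": 40}
    - {"x": 0,"y": 0,"z": 0,"roll": 0,"hand": 40}
    - {"x": 0,"y": 0,"z": 0,"roll": 0,"hand": 40}

```text
time: 7.95
position: [0.5812, 0.096, 0.2139]
tool_rot: [-3.08, 0.62, -0.002]
ft_force: [0.4, -0.2, -0.3]
grip_width: 0.462
grip_force: 2.4
```

```bash
python3 - <<'E'
from h import *
a=get_image("scene");cv2.imwrite("pics/s3.png",a)
cv2.imwrite("pics/c5.png",cv2.resize(a[150:300,110:230],None,fx=4,fy=4,interpolation=2))
s=get_state();print(s["grip_width"]*87,s["grip_force"],s["ft_force"],s["torque"])
E
```

```text
40.08589292856313 2.4084647999188746 [ 0.05104699 -0.15363969 -0.23339485] [0.02900742 0.05691042 0.00766633]
```

View pics/c5.png

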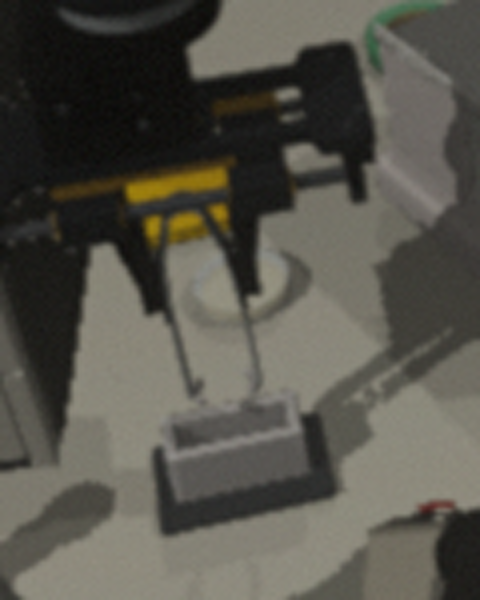

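The tongs hang between the fingers (jaws at scene ≈ (159,247) and (174,248)), with the bow up under the body. Now I'll raise them and carry them over the balance.

Request:
send_rows:
  rows:
    - {"x": 0,"y": 0,"z": 20,"roll": 0,"hand": 40}
    - {"x": 0,"y": 0,"z": 25,"roll": 0,"hand": 40}
    - {"x": 0,"y": 0,"z": 25,"roll": 0,"hand": 40}
    - {"x": 0,"y": 0,"z": 25,"roll": 0,"hand": 40}
    - {"x": 0,"y": 0,"z": 25,"roll": 0,"hand": 40}
    - {"x": 0,"y": 0,"z": 26,"roll": 0,"hand": 40}
    - {"x": 0,"y": -15,"z": 0,"roll": 0,"hand": 40}
    - {"x": 0,"y": -25,"z": 0,"roll": 0,"hand": 40}
    - {"x": 0,"y": -25,"z": 0,"roll": 0,"hand": 40}
    - {"x": 0,"y": -25,"z": 0,"roll": 0,"hand": 40}

```text
time: 9.0
position: [0.5804, 0.004, 0.3573]
tool_rot: [3.079, -0.62, -0.004]
ft_force: [0.2, -0.6, 0.3]
grip_width: 0.46
grip_force: 2.4
```

Request:
send_rows:
  rows:
    - {"x": 0,"y": -25,"z": 0,"roll": 0,"hand": 40}
    - {"x": 0,"y": -25,"z": 0,"roll": 0,"hand": 40}
    - {"x": 0,"y": -25,"z": 0,"roll": 0,"hand": 40}
    - {"x": 0,"y": -25,"z": 0,"roll": 0,"hand": 40}
    - {"x": 0,"y": -25,"z": 0,"roll": 0,"hand": 40}
    - {"x": -2,"y": -25,"z": 0,"roll": 0,"hand": 40}
    - {"x": -2,"y": -15,"z": 0,"roll": 0,"hand": 40}
    - {"x": 0,"y": -12,"z": 0,"roll": 0,"hand": 40}
    - {"x": 0,"y": 0,"z": 0,"roll": 0,"hand": 40}
    - {"x": 0,"y": 0,"z": 0,"roll": 0,"hand": 40}

```text
time: 10.0
position: [0.5772, -0.1699, 0.359]
tool_rot: [-3.079, 0.618, 0.001]
ft_force: [0.5, -0.5, -0.5]
grip_width: 0.46
grip_force: 2.4
```

Request:
send_rows:
  rows:
    - {"x": 0,"y": 0,"z": -25,"roll": 0,"hand": 40}
    - {"x": 0,"y": 0,"z": -25,"roll": 0,"hand": 40}
    - {"x": 0,"y": 0,"z": 0,"roll": 0,"hand": 40}
    - {"x": 0,"y": 0,"z": 0,"roll": 0,"hand": 40}

```text
time: 10.4
position: [0.5772, -0.1697, 0.3096]
tool_rot: [-3.08, 0.616, 0.001]
ft_force: [-0.5, 0.7, -0.7]
grip_width: 0.458
grip_force: 2.4
```

```bash
python3 - <<'E'
from h import *
a=get_image("scene");cv2.imwrite("pics/s4.png",a)
cv2.imwrite("pics/c6.png",cv2.resize(a[100:230,200:340],None,fx=4.5,fy=4.5,interpolation=2))
s=get_state();p=s["position"];print(p,s["grip_width"]*87,s["grip_force"])
y=np.array([np.cos(np.radians(67.3)),np.sin(np.radians(67.3)),0])
for k in(-.012,0,.012):
  q=(proj("scene",p-[0,0,.141]+k*y)-[200,100])*4.5;print(k,q)
print("knob top", (proj("scene",[.577,-.171,.11])-[200,100])*4.5)
E
```

```text
[ 0.57769662 -0.17002675  0.31060276] 39.85382156089053 2.408163579311804
-0.012 [313.65 283.05]
0 [290.7 287.1]
0.012 [267.75 291.15]
knob top [294.3  378.45]
```

View pics/c6.png

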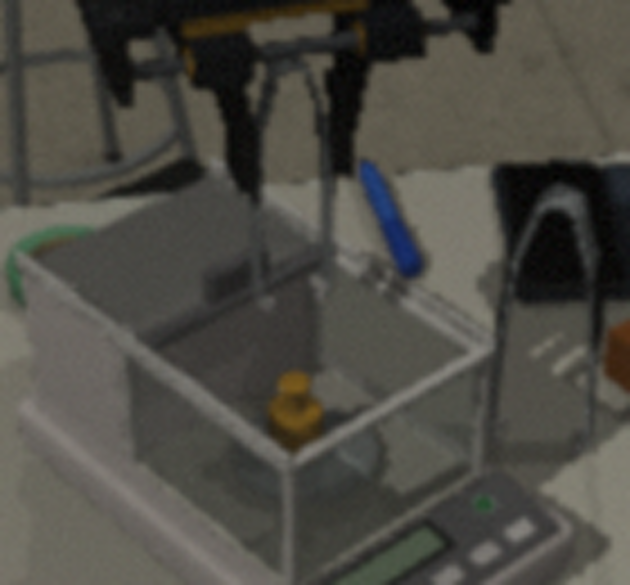

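Jaws are at crop (263,298) and (318,283), so their middle is (290.5,290) and matches the prediction. The knob is at (294,385), directly below within 1 mm. I'll lower to just above the knob.

Request:
send_rows:
  rows:
    - {"x": -1,"y": -1,"z": -15,"roll": 0,"hand": 40}
    - {"x": 0,"y": 0,"z": -20,"roll": 0,"hand": 40}
    - {"x": 0,"y": 0,"z": -13,"roll": 0,"hand": 40}
    - {"x": 0,"y": 0,"z": 0,"roll": 0,"hand": 40}
    - {"x": 0,"y": 0,"z": 0,"roll": 0,"hand": 40}

```text
time: 10.95
position: [0.5762, -0.172, 0.2615]
tool_rot: [-3.08, 0.619, -0.0]
ft_force: [0.4, -0.2, -0.8]
grip_width: 0.46
grip_force: 2.4
```

```bash
python3 - <<'E'
from h import *
a=get_image("scene");b=get_image("top")
A=cv2.resize(a[150:215,235:300],None,fx=6,fy=6,interpolation=2);B=cv2.resize(b[150:215,235:300],None,fx=6,fy=6,interpolation=2)
cv2.imwrite("pics/c7.png",np.hstack([A,B]))
s=get_state();p=s["position"];print(p,s["grip_width"]*87,s["grip_force"],s["ft_force"])
for q in(p-[0,0,.143],[.577,-.171,.11]):print((proj("scene",q)-[235,150])*6)
E
```

```text
[ 0.57659901 -0.17209268  0.26234597] 40.17378470925329 2.4082524377445225 [ 0.19603901 -0.08063047  0.04537811]
[185.4 185.4]
[182.4 204.6]
```

View pics/c7.png

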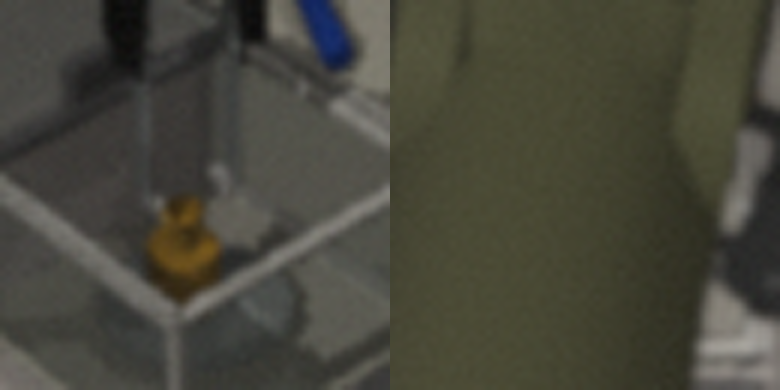

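The left jaw sits a little nearer the knob (gap 5 px against 12), so I'll shift +1 mm in y and lower over the knob.

Request:
send_rows:
  rows:
    - {"x": 0,"y": 1,"z": 0,"roll": 0,"hand": 40}
    - {"x": 0,"y": 0,"z": -5,"roll": 0,"hand": 40}
    - {"x": 0,"y": 0,"z": -4,"roll": 0,"hand": 40}
    - {"x": 0,"y": 0,"z": -3,"roll": 0,"hand": 40}
    - {"x": 0,"y": 0,"z": 0,"roll": 0,"hand": 40}

```text
time: 11.55
position: [0.5757, -0.171, 0.2485]
tool_rot: [-3.08, 0.619, 0.002]
ft_force: [-0.2, -0.5, -0.7]
grip_width: 0.458
grip_force: 2.4
```

Request:
send_rows:
  rows:
    - {"x": 0,"y": 0,"z": -4,"roll": 0,"hand": 40}
    - {"x": 0,"y": 0,"z": -4,"roll": 0,"hand": 40}
    - {"x": 0,"y": 0,"z": -3,"roll": 0,"hand": 40}
    - {"x": 0,"y": 0,"z": 0,"roll": 0,"hand": 40}
    - {"x": 0,"y": 0,"z": 0,"roll": 0,"hand": 40}

```text
time: 12.05
position: [0.576, -0.171, 0.2382]
tool_rot: [-3.08, 0.619, 0.0]
ft_force: [-0.3, 0.5, -0.8]
grip_width: 0.457
grip_force: 2.4
```

```bash
python3 - <<'E'
from h import *
a=get_image("scene")
cv2.imwrite("pics/c8.png",cv2.resize(a[150:215,235:300],None,fx=8,fy=8,interpolation=2))
s=get_state();p=s["position"];print(p,s["grip_width"]*87,s["grip_force"],s["ft_force"])
E
```

```text
[ 0.57608271 -0.17100957  0.23836497] 40.06848029834405 2.4083261678242707 [-0.38209797  0.59218898  0.07688232]
```

View pics/c8.png

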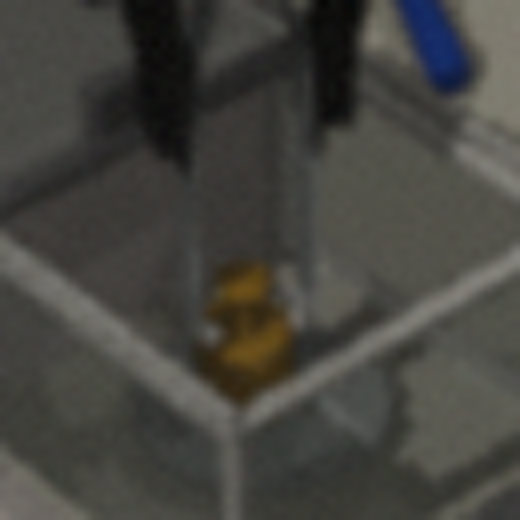

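The jaws stand either side of the neck (crop (212,330) and (288,285)) with no contact force. Now I'll squeeze.

Request:
send_rows:
  rows:
    - {"x": 0,"y": 0,"z": 0,"roll": 0,"hand": 38}
    - {"x": 0,"y": 0,"z": 0,"roll": 0,"hand": 37}
    - {"x": 0,"y": 0,"z": 0,"roll": 0,"hand": 36}
    - {"x": 0,"y": 0,"z": 0,"roll": 0,"hand": 35}
    - {"x": 0,"y": 0,"z": 0,"roll": 0,"hand": 34}
    - {"x": 0,"y": 0,"z": 0,"roll": 0,"hand": 32}
    - {"x": 0,"y": 0,"z": 0,"roll": 0,"hand": 28}
    - {"x": 0,"y": 0,"z": 0,"roll": 0,"hand": 25}
    - {"x": 0,"y": 0,"z": 0,"roll": 0,"hand": 25}
    - {"x": 0,"y": 0,"z": 0,"roll": 0,"hand": 25}
  force: 25

```text
time: 13.1
position: [0.5761, -0.1709, 0.2383]
tool_rot: [-3.08, 0.619, -0.0]
ft_force: [-0.7, -0.2, 0.2]
grip_width: 0.389
grip_force: 25.0
```

Request:
send_rows:
  rows:
    - {"x": 0,"y": 0,"z": 0,"roll": 0,"hand": 25}
    - {"x": 0,"y": 0,"z": 0,"roll": 0,"hand": 25}
    - {"x": 0,"y": 0,"z": 0,"roll": 0,"hand": 25}
    - {"x": 0,"y": 0,"z": 0,"roll": 0,"hand": 25}

```text
time: 13.5
position: [0.5761, -0.1709, 0.2383]
tool_rot: [3.08, -0.619, 0.0]
ft_force: [-0.2, 0.5, -0.5]
grip_width: 0.391
grip_force: 25.0
```

It stopped at 33.9 mm with 25 N, as expected for the jaws on the neck. Now I'll lift.

Request:
send_rows:
  rows:
    - {"x": 0,"y": 0,"z": 4,"roll": 0,"hand": 25}
    - {"x": 0,"y": 0,"z": 8,"roll": 0,"hand": 25}
    - {"x": 0,"y": 0,"z": 12,"roll": 0,"hand": 25}
    - {"x": 0,"y": 0,"z": 15,"roll": 0,"hand": 25}
    - {"x": 0,"y": 0,"z": 15,"roll": 0,"hand": 25}
    - {"x": 0,"y": 0,"z": 15,"roll": 0,"hand": 25}
    - {"x": 0,"y": 0,"z": 15,"roll": 0,"hand": 25}
    - {"x": 0,"y": 0,"z": 15,"roll": 0,"hand": 25}
    - {"x": 0,"y": 0,"z": 8,"roll": 0,"hand": 25}
    - {"x": 0,"y": 0,"z": 3,"roll": 0,"hand": 25}

```text
time: 14.5
position: [0.5764, -0.171, 0.3497]
tool_rot: [3.08, -0.619, 0.003]
ft_force: [0.1, -0.3, -2.9]
grip_width: 0.389
grip_force: 25.0
```

Request:
send_rows:
  rows:
    - {"x": 0,"y": 0,"z": 0,"roll": 0,"hand": 25}
    - {"x": 0,"y": 0,"z": 0,"roll": 0,"hand": 25}
    - {"x": 0,"y": 0,"z": 0,"roll": 0,"hand": 25}
    - {"x": 0,"y": 0,"z": 0,"roll": 0,"hand": 25}
    - {"x": 0,"y": 0,"z": 0,"roll": 0,"hand": 25}
    - {"x": 0,"y": 0,"z": 0,"roll": 0,"hand": 25}
    - {"x": 0,"y": 0,"z": 0,"roll": 0,"hand": 25}
    - {"x": 0,"y": 0,"z": 0,"roll": 0,"hand": 25}

```text
time: 15.3
position: [0.576, -0.171, 0.3483]
tool_rot: [3.08, -0.619, -0.0]
ft_force: [0.3, -0.1, -2.7]
grip_width: 0.39
grip_force: 25.0
```

```bash
python3 - <<'E'
from h import *
a=get_image("scene")
cv2.imwrite("pics/c9.png",cv2.resize(a[90:230,190:340],None,fx=4,fy=4,interpolation=2))
s=get_state();p=s["position"];print(p,s["grip_width"]*87,s["grip_force"],s["ft_force"])
for z in(.163,.193,.213):print((proj("scene",[.576,-.171,z])-[190,90])*4)
E
```

```text
[ 0.57604752 -0.17096205  0.3482992 ] 33.86236599756353 24.999611377716064 [-0.63904853 -0.94743248 -2.87462711]
[302.  305.2]
[301.2 262. ]
[300.8 232.4]
```

View pics/c9.png

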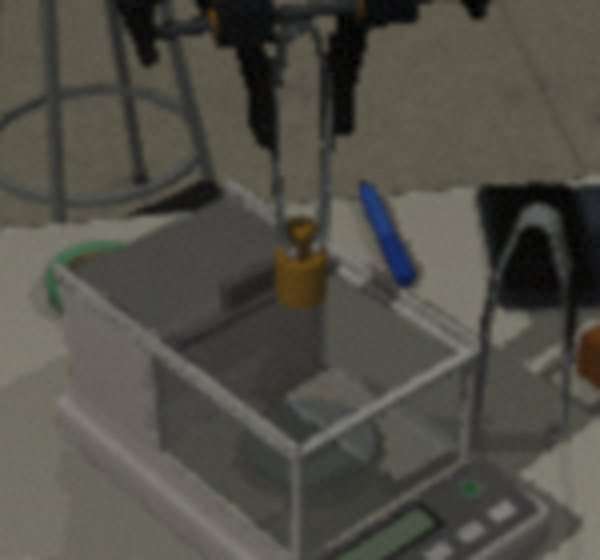

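The weight hangs upright in the tongs, at crop ≈ (300,220) to (300,305). That matches an underside near z = 0.165, well above the 0.135 rim, and the load reads about 2.8 N. The cover is still back, so I'll hand in.

```bash
python3 -c "
from bench import *
print(close_job())"
```

```text
the job is handed in; nothing more can be done
None
```

I handed the job in at about 15 s with the check weight upright and at rest in the tongs, its underside near z = 0.165 m above the open shield, and the cover fully back; no verdict came back, and I viewed 11 pictures, one over the limit of 10.

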